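Clip the sprung grabber probe onto the clutch hub's post

ROBOT

A 6-joint arm with a two-finger parallel gripper is mounted at the origin on the work surface. World frame = base frame: x ahead of the robot, y to its left, z up, the work surface at z = 0. Lengths are in m, angles in rad, forces in N, time in s.
With the tool pointing down it reaches from about 0.3 to 0.875 m from the base axis. Payload 6.4 kg.
Tool frame: the origin (TCP) lies between the finger pads, 19 mm behind the fingertips; this is the grasp point; z points along the fingers, y is the direction in which the jaws open and shut (so a half turn about z gives the same grasp; the last joint's range is limited). The gripper opens to 85 mm and grips with 20 to 120 N. Pads are 22 mm wide; open, the fingers measure 114 mm over their backs; the gripper's body (76 mm by 85 mm) begins 54 mm behind the grasp point. The pads swing forward as they close: fully open they stand 13 mm farther back than shut.
Start: joints at [0.927, 0.181, 1.607, -0, 1.354, -0.206], TCP at [0.244, 0.521, 0.25] pointing down, gripper open.
Joint ranges: [-2.99, 2.99], [-0.89, 2.07], [0.3, 2.58], [-1.14, 4.28], [0, 2.63], [-3.12, 3.12]. Speed limits (rad/s): [2.57, 2.57, 3.01, 3.14, 3.14, 3.14].

INTERFACE

Orientations are given as a unit quaternion [x, y, z, w].
In Python, from workcell import bot gives the robot as it stands. The module is installed in compiled form; this text tells all that it offers. Calls block until the motion is done:
- bot.goto(position, orientation): joint-space move of the TCP to a pose.
- bot.move_linear(position, feed=0.15, ori=None): straight line of the TCP; ori=None keeps the orientation; feed is the mean speed in m/s.
- bot.goto_joints(angles): joint-space move.
- bot.move_gripper(opening, grip_force=None): opening from 0.0 (shut) to 1.0 (fully open); grip_force is the grip in N (None keeps the last); returns when the fingers have stopped.
- bot.dwell(seconds).
- bot.solve_ik(position, orientation): joint angles nearest the present ones, or None.
- bot.camera(name): name is "scene" or "top"; returns the picture (400x640x3 uint8, red, green, blue); there is no depth.
- bot.camera_info(name): a dict with "fx", "fy", "cx", "cy" (pixels), "R" (3x3) and "t" (3): a world point X has camera coordinates R X + t. Camera axes: x right, y down, z forward; pixel columns grow to the right and rows downward; lengths in m; the calibration is good to about 2 mm. A picture is of the moment at which its call begins. camera_info takes no time and is no camera call.
A pose or a line that the arm cannot do raises bot.Unreachable and nothing moves.
- bot.job_done(): hands the job in, once; it reports no verdict.
Trained networks look in the newest picture that a camera, given by its name, has taken for a name from the list of things; names that differ only in an ending like _2 or _b are one class to them, and where a whole thing is asked for, a point or a joint stands for the part that bears it (a point fixed in the world has none). Each returns a list of dicts, best first, with "confidence" (0 to 1); they miss things now and then, are a little off and sometimes report something else, mostly with a low value. They report only what shows in the picture. A call takes as long as a camera call. They do not tell look-alikes from the thing itself.
- bot.boxes_of(camera, target): "box" ([left, top, right, bottom] in pixels, round what is visible of it).
- bot.spot_point(camera, target): "point" ([column, row] in pixels: a listed point, or the origin of a listed thing).
Readings, each from a call of its own:
- bot.get_time(): time.
- bot.get_joints(): joint angles.
- bot.get_qd(): joint speeds.
- bot.get_joint_torque(): joint torques, N m.
- bot.get_position(): TCP position.
- bot.get_tool_rot(): TCP orientation.
- bot.get_wrist_force(): force on the tool from outside, world axes, zero at the start.
- bot.get_wrist_torque(): the same for the moment, N m.
- bot.get_grip_width(): opening from 0.0 (shut) to 1.0 (fully open).
Only numpy, scipy, OpenCV 4.12 (cv2) and the standard library are available. Lean on these libraries where they do the work, as an engineer would, in place of code of your own. Each camera call takes 0.05 s, during which the arm holds its last target. There are 200 camera calls.

TASK

Clip the grabber probe onto the square brass post that crosses the slot in the top of the clutch hub held in the vise: stand its foot on the hub with the hook on the roomier side of the post, press the plunger so that the hook goes down below the post, slide it gently along until the rod meets the post, then ease off so that the spring draws the hook up fully around it, with the post seated between rod and lip. Let go and leave the probe standing upright, flat on the hub and held by its hook. Use a light touch on the post and the probe, and do not disturb the ramp plate, the pulley or the two axle nuts.

Things in the scene. Friction and masses are not known exactly. Their poses are not given: they have to be found in the camera images.
- vise: Small blue bench vise with brass soft jaws that holds the hub; fixed. Origin on the bench under the hub's axis; axes as the hub's. All of it lies below 95 mm height and within 130 mm of the hub's axis; its screw handle is on the -x side.
- hub: Splined steel clutch hub in the vise, fixed: a round drum 92 mm across, 32 mm tall, flat top 122 mm above the bench. Origin on the top face at the middle of the slot, z up. The slot runs along the hub's x: 56 mm long (x -28 to +28 mm), 18 mm wide, 28 mm deep, open only at the top.
- post_mid (a point): Middle of where the brass post can be, 9 mm to +x of the hub's origin, 8 mm below the top face. The post, square, 6 x 6 mm, crosses the slot along the hub's y at this depth. Its true place along the slot is not measured: up to 9 mm to either side (hub x 0 to +18 mm), so the -x side of the slot is the roomier. The post is tight and does not give: feel for it; a side push of 5 N is plenty.
- probe: Grabber probe, 140 g, standing loose on a slippery white foot 34 (x) x 46 (y) x 14 mm (friction about 0.12), which can bridge the slot. Origin at the middle of the foot's underside, on the rod's axis, z up. Blue sleeve, 18 mm diameter, up to z = 45 mm; a sprung plunger slides in it, with rod (6 mm diameter) and hook below. Red marks on foot and grip block show the hook's side, +x.
- hook (a point): End of the J-shaped hook on the plunger's rod, 12 mm to the probe's +x of the rod's axis, at the lip's top. Hook 6 mm wide, arm 4 mm thick, lip 2 mm long and rising 2 mm; 7 mm free between rod and lip. At rest in an open channel in the foot: arm underside 1 mm, arm top 5 mm, lip top 7 mm above the foot's underside. Pressing the plunger pushes it down out of the foot.
- plunger (a joint): How far the plunger is pressed in, m: 0 at rest, 0.024 at the hard stop. Spring: 1.5 N at first, 0.35 N more per mm (10 N at the stop); damped, 120 N per m/s. With the foot on the hub the lip is clear below the post from 0.018 on. Left alone it stays at about 0.0155 when the hook has fully caught the post, about 0.0175 if only the lip's top bears on it (not good), 0 if it missed.
- grip (a point): Point on the rod's axis in the plunger's black grip block, 90 mm above the foot's underside at rest (it goes down with the plunger); a good height for the TCP. Axes as the probe's. The block is 24 mm along x, 20 mm along y, and spans 18 mm below to 14 mm above this point.
- ramp_plate: Silver variator ramp plate, a disc 100 mm across and 24 mm tall lying on the bench; origin at the centre of its underside. Leave alone.
- pulley: Aluminium drive pulley, 96 mm across, 40 mm tall, lying flat on the bench; origin at the centre of its underside. Leave alone.
- nut0: Yellow zinc-plated axle nut, 29 mm across, 12 mm tall, on the bench; origin at the centre of its underside. Leave alone.
- nut1: The other yellow axle nut, same size. Leave alone.
Mind the look-alikes: they are no part of the job. Of the things like the probe, leave any that is brown, green or pink; of the rest the smaller one is meant.

How it is judged:
By the outcome, as a careful person would: the job done as asked, in the order asked, and still so for the second after the job is handed in, with the robot touching nothing.
It also fails if it takes over 48 s, if anything falls off the work surface, if the arm or the gripper's body presses on something with over 40 N, if the wrist force passes 120 N, or if a joint passes its speed limit or range.

## Working session

There is one attempt and no reset: what is moved stays moved. The work goes in short steps, each a Python script; the robot and the scene stay as the last script left them, time stands still between calls to the robot, and variables do not carry over. Pictures are saved under pics/ and viewed, about 8 in all and at most 12, crops included, and the job is handed in when it is done.

```bash
mkdir -p pics
cat > h.py <<'E'
from workcell import bot
import numpy as np, cv2
def snap(cam,fn=None):
    im=bot.camera(cam)
    if fn: cv2.imwrite('pics/'+fn,cv2.cvtColor(im,cv2.COLOR_RGB2BGR))
    return im
def ray(cam,px):
    c=bot.camera_info(cam);R=np.array(c['R']);t=np.array(c['t'])
    d=R.T@np.array([(px[0]-c['cx'])/c['fx'],(px[1]-c['cy'])/c['fy'],1]);return -R.T@t,d
def at_z(cam,px,z):
    o,d=ray(cam,px);return o+d*(z-o[2])/d[2]
def tri(p1,p2):
    o1,d1=ray('scene',p1);o2,d2=ray('top',p2)
    A=np.stack([d1,-d2],1);s=np.linalg.lstsq(A,o2-o1,rcond=None)[0]
    a,b=o1+s[0]*d1,o2+s[1]*d2
    return (a+b)/2,np.linalg.norm(a-b)
def proj(cam,X):
    c=bot.camera_info(cam);p=np.array(c['R'])@np.array(X)+np.array(c['t'])
    return [c['cx']+c['fx']*p[0]/p[2],c['cy']+c['fy']*p[1]/p[2]]
E
python3 - <<'E'
from h import *
a=snap('scene','s1.png');b=snap('top','t1.png')
for c in('scene','top'):
    ci=bot.camera_info(c);print(c,ci['fx'],-np.array(ci['R']).T@np.array(ci['t']))
    for n in('probe','hub'):
        print(n,[(np.round(d['box']).tolist(),round(d['confidence'],2)) for d in bot.boxes_of(c,n)])
    for n in('grip','hook','probe','hub','vise'):
        print(n,[(np.round(d['point'],1).tolist(),round(d['confidence'],2)) for d in bot.spot_point(c,n)])
E
```

```text
scene 381.7344694494487 [0.85188046 0.45220097 0.55201745]
probe [([410.0, 231.0, 448.0, 278.0], 0.87), ([312.0, 272.0, 369.0, 359.0], 0.85), ([382.0, 272.0, 443.0, 357.0], 0.78), ([361.0, 243.0, 391.0, 304.0], 0.77), ([333.0, 210.0, 363.0, 270.0], 0.57), ([372.0, 244.0, 397.0, 278.0], 0.25)]
hub []
grip [([434.3, 239.1], 0.98), ([379.4, 252.9], 0.91), ([354.4, 220.7], 0.82), ([424.8, 293.5], 0.81), ([342.1, 289.0], 0.57)]
hook []
probe [([375.2, 289.0], 0.97), ([408.8, 339.8], 0.74), ([425.6, 277.8], 0.62), ([345.6, 253.4], 0.62), ([337.9, 332.9], 0.6)]
hub [([274.9, 116.6], 0.65)]
vise [([375.3, 286.4], 0.72), ([277.1, 157.6], 0.67)]
top 492.52069309765864 [0.53266528 0.06579746 0.86741857]
probe [([212.0, 255.0, 243.0, 280.0], 0.93), ([229.0, 198.0, 256.0, 223.0], 0.86), ([195.0, 133.0, 238.0, 169.0], 0.86), ([278.0, 204.0, 302.0, 226.0], 0.62), ([161.0, 187.0, 210.0, 219.0], 0.58), ([264.0, 289.0, 282.0, 308.0], 0.26)]
hub [([463.0, 191.0, 528.0, 255.0], 0.7)]
grip [([211.7, 139.7], 0.88), ([171.8, 202.7], 0.83), ([235.4, 206.8], 0.77), ([222.2, 270.2], 0.7), ([288.6, 210.2], 0.65)]
hook []
probe [([230.9, 266.8], 0.95), ([222.1, 154.5], 0.93), ([288.4, 216.5], 0.85), ([189.6, 200.9], 0.73), ([241.6, 211.9], 0.68), ([496.0, 221.4], 0.37)]
hub [([496.9, 220.4], 0.8), ([471.9, 223.4], 0.17)]
vise [([471.7, 223.2], 0.64)]
```

View pics/s1.png

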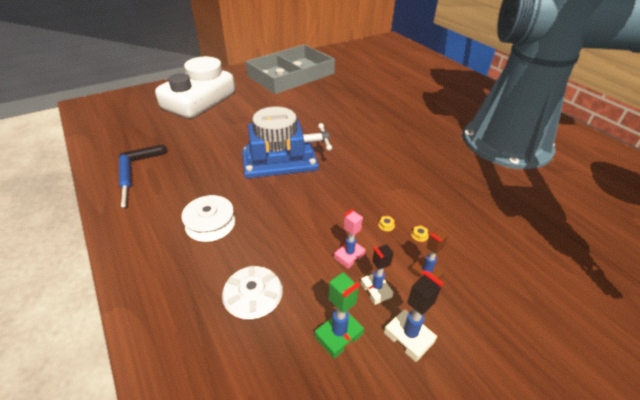

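View pics/t1.png

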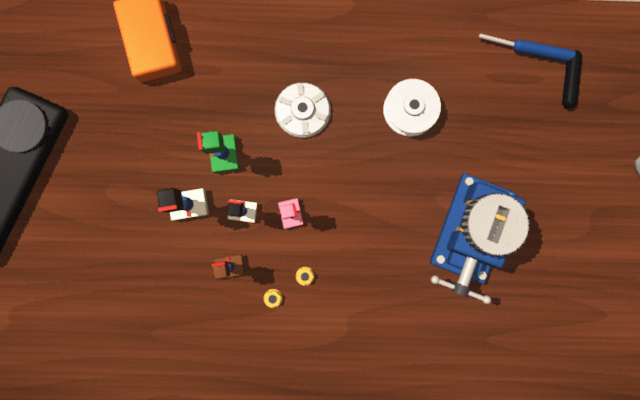

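Candidates: brown (top 228,267), green (222,153), pink (290,213), large white/black (189,203) and small white/black (top 242,211; scene 378,288). Brown, green and pink are excluded, so the smaller of the two white ones is meant. I'll confirm that in an enlarged crop.

Run:
```python
from h import *
t=cv2.imread('pics/t1.png');s=cv2.imread('pics/s1.png')
a=cv2.resize(t[180:240,150:260],None,fx=7,fy=5*7/5,interpolation=3)[:,:770]
a=cv2.resize(t[190:235,215:270],(400,327),interpolation=3)
b=cv2.resize(s[235:310,350:405],(240,327),interpolation=3)
c=cv2.resize(t[180:265,450:540],(346,327),interpolation=3)
d=cv2.resize(s[98:158,240:310],(382,327),interpolation=3)
top=np.hstack([a,b]);bot_=np.hstack([c,d])
w=max(top.shape[1],bot_.shape[1])
f=lambda x:np.pad(x,((0,0),(0,w-x.shape[1]),(0,0)))
im=np.vstack([f(top),f(bot_)]);im=cv2.resize(im,None,fx=.9,fy=.9);cv2.imwrite('pics/c1.png',im);print(im.shape)
print('grip',tri([379.4,252.9],[235.4,206.8]),'foot',at_z('top',[241.6,211.9],0),at_z('scene',[375.2,289],0))
print('large grip',tri([424.8,293.5],[171.8,202.7]))
print('hub',tri([274.9,116.6],[496.9,220.4]),at_z('top',[496.9,220.4],.122))
print(bot.camera_info('top'))
```

```text
(589, 655, 3)
grip (array([0.5717654 , 0.18216881, 0.09670384]), np.float64(0.003589020187562284)) foot [0.56645245 0.18696539 0.        ] [0.56888982 0.18266332 0.        ]
large grip (array([0.57362229, 0.27777168, 0.1131487 ]), np.float64(7.67109190195872e-05))
hub (array([ 0.55604531, -0.21499393,  0.12793121]), np.float64(0.0032976248774621944)) [ 0.55762404 -0.21823812  0.122     ]
{'fx': 492.52069309765864, 'fy': 492.52069309765864, 'cx': 320.05176077503774, 'cy': 197.995037646058, 'R': array([[ 0.02203111, -0.99955482,  0.02011922],
       [-0.99725336, -0.02339487, -0.07027386],
       [ 0.07071326, -0.01851575, -0.99732482]]), 't': array([0.03658117, 0.59369841, 0.82864986])}
```

View pics/c1.png

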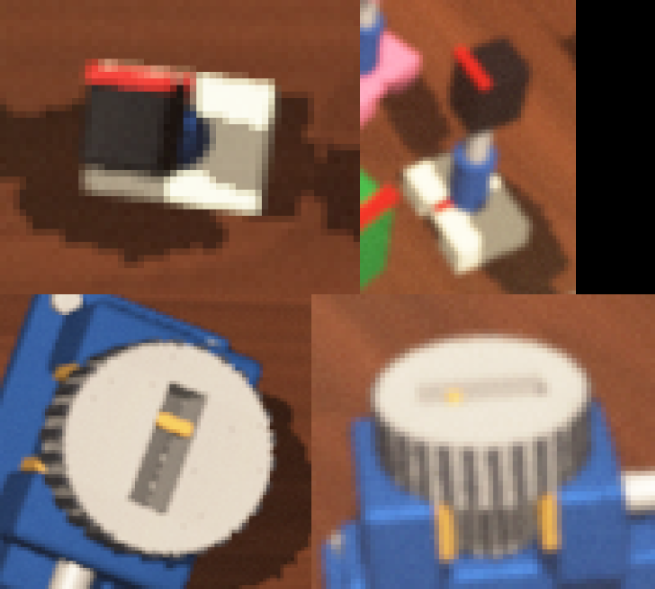

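The crop confirms it: the small white/black probe has its red mark facing image-up (world +x) and yaw about -5°. The slot and post are clear at top (~498,223), with the slot's +x end up and to the right, towards the post. I'll measure the slot and then grasp.

```bash
cat >> h.py <<'E'
from scipy.spatial.transform import Rotation as Rn
def rect(mask,z,off):
    m=mask.astype(np.uint8);n,l,st,_=cv2.connectedComponentsWithStats(m)
    i=1+np.argmax(st[1:,4]);m=(l==i).astype(np.uint8)
    c=max(cv2.findContours(m,0,2)[0],key=len)[:,0]
    P=np.array([at_z('top',p/8+off-.44,z)[:2] for p in c])
    r=cv2.minAreaRect((P*1000).astype(np.float32)); return r
def tool(yaw): # tool y axis along world yaw direction, z down
    y=np.array([np.cos(yaw),np.sin(yaw),0]);z=np.array([0,0,-1.]);x=np.cross(y,z)
    return Rn.from_matrix(np.stack([x,y,z],1))
E
python3 - <<'E'
from h import *
t=cv2.imread('pics/t1.png')
def up(x0,y0,x1,y1): return cv2.resize(t[y0:y1,x0:x1],None,fx=8,fy=8,interpolation=cv2.INTER_CUBIC).astype(int)
a=up(478,198,518,250); g=a.mean(2); yel=(a[...,2]-a[...,0])>50
for th in(140,160,180):
    m=((g<th)|yel); yy,xx=np.mgrid[:m.shape[0],:m.shape[1]]
    print('slot',th,rect(m,.122,np.array([478,198])))
print('post',rect(yel,.119,np.array([478,198])))
b=up(215,190,270,235); m=(b.min(2)>125)&(b.max(2)-b.min(2)<70); print('foot white',rect(m|((b.max(2)<60)),.014,np.array([215,190])),rect(m,.014,np.array([215,190])))
print('block',at_z('top',[235.4,206.8],.09))
cur=Rn.from_quat(bot.get_tool_rot()).as_matrix();print(np.round(cur,2),bot.get_position(),bot.get_time(),bot.get_wrist_force())
for yaw in (np.radians(-5),np.radians(-5)+np.pi): print(bot.solve_ik([.568,.184,.09],tool(yaw).as_quat()),bot.solve_ik([.55,-.21,.22],tool(yaw-.24).as_quat()))
E
```

```text
slot 140 ((552.7860107421875, -219.3743438720703), (18.270179748535156, 55.21595764160156), 69.4338607788086)
slot 160 ((552.6221923828125, -219.4938507080078), (18.38275718688965, 56.280086517333984), 70.11758422851562)
slot 180 ((552.434814453125, -219.81838989257812), (19.217491149902344, 57.07553482055664), 69.82769012451172)
post ((562.8016967773438, -224.24945068359375), (18.343809127807617, 8.899921417236328), 69.44066619873047)
foot white ((568.2931518554688, 183.7086944580078), (45.683162689208984, 35.559757232666016), 83.87889862060547) ((568.2931518554688, 183.7086944580078), (45.683162689208984, 35.559757232666016), 83.87889862060547)
block [0.57075764 0.18439495 0.09      ]
[[-0.91  0.42  0.  ]
 [ 0.42  0.91  0.  ]
 [-0.    0.   -1.  ]] [0.24376579 0.52078395 0.25002115] 0.8 [-0.32956387 -0.88623872  0.72232083]
[ 1.14672877e-01  4.15177931e-01  1.66166106e+00 -4.44089210e-16
  1.06475366e+00  2.01939340e-01] [-5.66187238e-01  2.38389864e-01  1.60107875e+00 -4.44089210e-16
  1.30212404e+00 -2.38920775e-01]
[ 1.14672877e-01  4.15177931e-01  1.66166106e+00 -4.44089210e-16
  1.06475366e+00 -2.93965331e+00] [-5.66187238e-01  2.38389864e-01  1.60107875e+00 -4.44089210e-16
  1.30212404e+00  2.90267188e+00]
```

Run:
```python
from h import *
q=tool(np.radians(-6)).as_quat(); p=np.array([.5685,.1838,.0])
bot.move_gripper(.6,25)
bot.goto(p+[0,0,.19],q)
bot.move_linear(p+[0,0,.092],feed=.1)
print(bot.get_time(),bot.get_wrist_force())
bot.move_gripper(0,25)
print(bot.get_grip_width(),bot.get_wrist_force(),bot.get_position())
bot.move_linear(p+[0,0,.13],feed=.08)
print(bot.get_time(),bot.get_wrist_force())
a=snap('scene','s2.png');b=snap('top','t2.png')
for c in('scene','top'):print([(np.round(d['point'],1).tolist(),round(d['confidence'],2)) for d in bot.spot_point(c,'probe')],proj(c,p+[0,0,.04]))
im=np.vstack([cv2.resize(cv2.cvtColor(x,4),(400,290),interpolation=3) for x in (a[205:321,300:460],b[150:266,170:330])])
cv2.imwrite('pics/c2.png',im)
```

```text
4.0917 [-0.28182495  0.02680326  0.07744019]
0.2759841494152486 [0.54333101 0.55813518 1.44661094] [0.56892946 0.18386904 0.09256268]
5.0667 [ 0.22430462 -0.43218739 -1.60308578]
[([376.6, 273.3], 0.98), ([408.3, 339.3], 0.84), ([335.5, 334.4], 0.75), ([346.4, 250.8], 0.61)] [np.float64(378.5586239804253), np.float64(275.2109552892148)]
[([285.1, 214.6], 0.81), ([229.6, 266.8], 0.45)] [np.float64(240.22297457289554), np.float64(209.717480706849)]
```

View pics/c2.png

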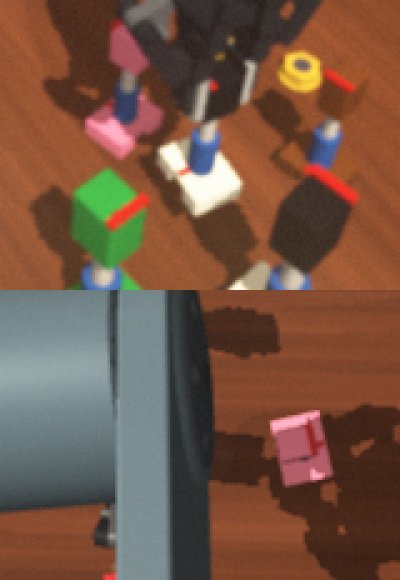

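The probe is held upright by its block: at (205,150) in the crop the foot hangs clear with its red mark still facing +x. I'll carry it to the hub with the rod at hub x = -8 mm (post at about +11).

```bash
cat >> h.py <<'E'
H=np.array([.5526,-.2195,.122]);YH=np.radians(-20)
def hub(x,y,z):
    c,s=np.cos(YH),np.sin(YH);return H+[c*x-s*y,s*x+c*y,z]
def F(n=6):
    r=[]
    for _ in range(n): r.append(bot.get_wrist_force());bot.dwell(.01)
    f=np.mean(r,0);c,s=np.cos(YH),np.sin(YH)
    return np.round([c*f[0]+s*f[1],-s*f[0]+c*f[1],f[2]],2)
E
python3 - <<'E'
from h import *
q=tool(YH).as_quat();X=-.008
p=bot.get_position();bot.move_linear([p[0],p[1],.25],feed=.2)
bot.goto(hub(X,0,.15),q)
bot.move_linear(hub(X,0,.0925+.012),feed=.1)
bot.dwell(.15)
a=snap('scene','s3.png');snap('top')
print(bot.get_time(),F(),bot.get_position(),hub(X,0,.1045))
cv2.imwrite('pics/c3.png',cv2.resize(cv2.cvtColor(a[40:160,215:345],4),(650,600),interpolation=3))
E
```

```text
8.3667 [-0.29 -0.54 -1.55] [ 0.54537022 -0.2169693   0.22716575] [ 0.54508246 -0.21676384  0.2265    ]
```

View pics/c3.png

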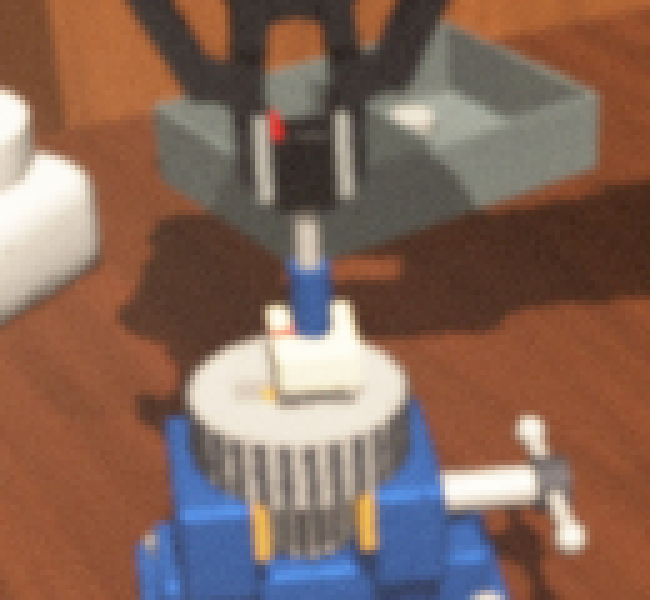

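The probe hangs upright over the slot with its foot bridging it. The post shows at (268,393), just ahead on the hook side. I'll descend until contact, then press.

Run:
```python
from h import *
X=-.008
bot.move_linear(hub(X,0,.0925+.003),feed=.05)
z=.0925+.0025;log=[]
while z>.086:
    bot.move_linear(hub(X,0,z),feed=.02);f=F(4);log.append((round(z*1e3,1),f.tolist()))
    if f[2]>-.1: break
    z-=.0007
print(log,bot.get_time(),bot.get_position()[2]-.122)
```

```text
[(95.0, [-0.07, -0.07, -1.49]), (94.3, [0.43, -0.17, -1.2]), (93.6, [-0.51, -0.4, -1.44]), (92.9, [0.81, 0.0, -1.33]), (92.2, [-1.0, 0.36, 0.86])] 10.1667 0.09249299360417257
```

Run:
```python
from h import *
X=-.008
for d in (.005,.010,.014,.018,.0212):
    bot.move_linear(hub(X,0,.0924-d),feed=.025);f=F(5)
    print(d,f,np.round(bot.get_position()[2]-.122,4))
    if f[2]>12: break
print(bot.get_time())
```

```text
0.005 [0.57 0.05 3.01] 0.0878
0.01 [ 1.03 -0.13  4.66] 0.0828
0.014 [ 0.45 -0.26  5.54] 0.079
0.018 [-0.09  0.23  7.06] 0.0752
0.0212 [-0.82  0.03  8.58] 0.0722
11.9583
```

Run:
```python
from h import *
x=-.008;log=[]
zc=.0924-.0212
hit=0
while x<.0125:
    x+=.001 if x<.0 else .0005
    bot.move_linear(hub(x,0,zc),feed=.012);f=F(4);log.append((round(x*1e3,1),*f))
    if f[0]<-2.6:
        f=F(6);log.append(('re',*f))
        if f[0]<-2.4: break
for l in log: print(*l)
p=bot.get_position()-H;print(bot.get_time(),np.cos(YH)*p[0]+np.sin(YH)*p[1],p[2])
```

```text
-7.0 -1.5 0.12 8.15
-6.0 -2.75 -0.25 8.52
re -2.01 -0.37 8.24
-5.0 -2.12 -0.24 8.13
-4.0 -2.69 0.38 7.86
re -2.15 0.03 8.27
-3.0 -2.71 0.04 8.16
re -2.46 -0.13 8.53
13.525 -0.003160779532175937 0.07185112931968157
```

Force has stayed flat at about -2.3 N since the start, so that's friction plus offset. I'll continue with a higher threshold.

Run:
```python
from h import *
x=-.003;log=[]
zc=.0924-.0212
while x<.0125:
    x+=.0007 if x<.002 else .0004
    bot.move_linear(hub(x,0,zc),feed=.012);f=F(5);log.append((round(x*1e3,1),*f))
    if f[0]<-3.4:
        f=F(6);log.append(('re',*f))
        if f[0]<-3.4: break
for l in log: print(*l)
p=bot.get_position()-H;print(bot.get_time(),np.cos(YH)*p[0]+np.sin(YH)*p[1],p[2])
```

```text
-2.3 -2.38 -0.14 8.4
-1.6 -2.54 0.19 8.42
-0.9 -2.65 0.13 8.17
-0.2 -2.71 0.35 8.15
0.5 -2.65 -0.34 8.06
1.2 -2.7 -0.07 8.19
1.9 -2.8 0.22 7.95
2.6 -2.44 -0.09 8.66
3.0 -2.84 0.2 8.19
3.4 -2.64 -0.12 8.39
3.8 -2.66 0.09 8.1
4.2 -2.53 -0.21 8.13
4.6 -2.52 0.13 8.28
5.0 -2.7 -0.01 8.5
5.4 -3.04 0.18 8.12
5.8 -2.39 -0.05 8.15
6.2 -2.86 -0.11 8.09
6.6 -2.81 0.19 8.15
7.0 -3.04 0.24 8.55
7.4 -3.61 0.64 8.88
re -3.64 -0.01 9.11
19.4083 0.006930623896616425 0.07180852512570696
```

Run:
```python
from h import *
zc=.0924-.0212
for x in(.0077,.0080,.0083):
    bot.move_linear(hub(x,0,zc),feed=.012);f=F(8);print(x,f)
    if f[0]<-4.6: break
p=bot.get_position()-H;print(bot.get_time(),np.cos(YH)*p[0]+np.sin(YH)*p[1],p[2])
a=snap('scene','s4.png');cv2.imwrite('pics/c4.png',cv2.resize(cv2.cvtColor(a[60:150,225:325],4),(660,594),interpolation=3))
```

```text
0.0077 [-4.21 -0.29  9.35]
0.008 [-4.94 -0.09  9.6 ]
20.0417 0.007128557112584155 0.07173987921653996
```

View pics/c4.png

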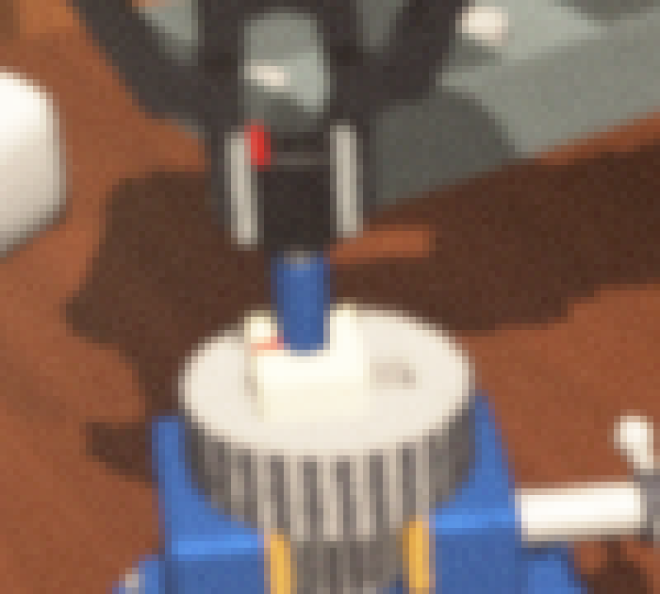

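The rod has met the post: Fx rises steadily over 7.1–8.0 mm, and the foot is flat. I'll relieve the side push slightly and ease off.

Run:
```python
from h import *
zc=.0924-.0212;x=.0074
bot.move_linear(hub(x,0,zc),feed=.012);print(F(6))
d=.0212
for _ in range(20):
    d-=.001 if d>.0175 else .0004
    bot.move_linear(hub(x,0,.0924-d),feed=.015);f=F(5);print(round(d*1e3,1),f,round((bot.get_position()[2]-.122)*1e3,2))
    if f[2]<1.0: break
print(bot.get_time())
```

```text
[-3.46  0.37  8.72]
20.2 [-2.43  0.09  7.16] 72.6
19.2 [-2.18 -0.59  6.49] 73.46
18.2 [-2.11  0.22  6.88] 74.39
17.2 [-2.47 -0.69  6.01] 75.31
16.8 [-2.94 -0.32  5.74] 75.62
16.4 [-2.36 -0.06  5.41] 75.96
16.0 [-2.89 -0.62  5.  ] 76.31
15.6 [-3.56 -0.52  5.33] 76.71
15.2 [-3.02 -1.01  4.03] 76.92
14.8 [-2.6  -1.05 -0.2 ] 76.99
23.3083
```

The hook caught at a plunger depth of 15.5 mm and the wrist load dropped to about 0. I'll relieve the side load, release and retreat.

Run:
```python
from h import *
d=.0148
for x in(.0070,.0066,.0062):
    bot.move_linear(hub(x,0,.0924-d),feed=.012);f=F(6);print(x,f)
    if f[0]>-1.2: break
bot.move_gripper(.36);bot.move_gripper(.6);print(F(),bot.get_grip_width())
p=bot.get_position();bot.move_linear([p[0],p[1],.29],feed=.12)
bot.goto([.42,-.05,.32],bot.get_tool_rot())
bot.dwell(.2)
a=snap('scene','s5.png');b=snap('top','t5.png')
S=[];
for n in('grip','probe'):
    g=[[d for d in bot.spot_point(c,n)] for c in('scene','top')]
    for c,l in zip(('scene','top'),g):print(n,c,[(np.round(d['point'],1).tolist(),round(d['confidence'],2)) for d in l])
print('exp grip',[np.round(proj(c,hub(.0071,0,.0745)),1) for c in('scene','top')],'if missed',[np.round(proj(c,hub(.0071,0,.09)),1) for c in('scene','top')])
im=np.vstack([cv2.resize(cv2.cvtColor(x,4),(420,300),interpolation=3) for x in (a[70:150,220:332],b[180:260,440:552])])
cv2.imwrite('pics/c5.png',im);print(bot.get_time())
```

```text
0.007 [-0.5  -1.11 -3.63]
[-0.25 -0.11  0.28] 0.5940909142284596
grip scene [([351.5, 224.6], 0.92), ([437.0, 242.5], 0.91), ([424.5, 294.1], 0.86), ([344.0, 287.8], 0.79), ([269.6, 85.7], 0.57)]
grip top [([219.8, 269.0], 0.74), ([170.5, 201.1], 0.69), ([209.2, 142.3], 0.69), ([520.3, 218.3], 0.62), ([284.6, 208.1], 0.55)]
probe scene [([271.1, 115.1], 0.95), ([425.9, 276.3], 0.86), ([349.2, 254.5], 0.78), ([409.8, 339.0], 0.75), ([337.7, 333.3], 0.61), ([272.1, 111.5], 0.44)]
probe top [([230.7, 266.0], 0.88), ([188.7, 203.3], 0.82), ([288.4, 213.2], 0.59), ([498.7, 219.4], 0.56)]
exp grip [array([269. ,  85.6]), array([520.1, 217.9])] if missed [array([268.5,  78.4]), array([525. , 217.6])]
26.525
```

View pics/c5.png

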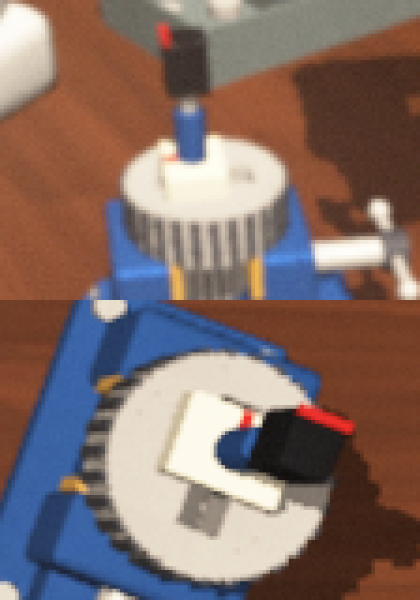

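```bash
python3 -c "
from h import *
bot.job_done();print(bot.get_time())"
```

```text
the job is handed in; nothing more can be done
the job is handed in; nothing more can be done
```

The small white/black probe is clipped onto the brass post and standing on the hub. I handed the job in at about 26.5 s of the 48 s allowed.

**What I did**
- I stood the foot across the slot with the hook on the -x side of the post and pressed the plunger about 20 mm.
- I slid it along until the rod met the post. The side force read at most about 4.9 N, including friction of roughly 2.5 N.
- I eased off until the hook took the load, then let go and moved the arm away.

**Last checks**
- **Hook:** the wrist load fell to about zero at a plunger depth of about 15.5 mm, which is the depth for a full catch.
- **Stands upright:** after release, the grip block was within about half a pixel of where a 15.5 mm catch should put it in both cameras. The pictures showed the probe upright and the foot flat.
- **Other items:** the arm never went near the ramp plate, pulley or nuts. I did not separately re-measure them.

**What disagreed or was not ideal**
- The rod met the post about 2 mm further along +x than the camera estimate.
- Just before release, the wrist briefly read a pull of about 2 N upward on the hook (-3.6 N, of which about -1.5 N is the probe's weight).
- In the last picture the foot looks turned a few degrees relative to the slot.

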